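# Set a tub under the vacuum head and start the pump

### The job

With the fingertips, push the lidded tub that lies between the station's guide rails straight back until it is fully home against the back stop, then push the pump unit's lever past its first notch all the way to the second stop and leave it there. Only push: do not lift or tip the tub, leave the lever alone until the tub is home, and leave everything else where it stands.

Things in the scene. Friction and masses are not known exactly. Their poses are not given: they have to be found in the camera images.
- station: vacuum station, fixed: grey plate 310 x 150 x 12 mm with two guide rails along its x (12 mm high above the plate, 116 mm apart), a back stop and a white column behind it. Origin: on the worktop, on the centre line, 150 mm behind the plate's front edge; x points from the front edge (robot's side) to the back stop, z up
- stop (a point): middle of the back stop's front face, x = +120 mm, 32 mm above the worktop in the station's frame; axes as the station's. The stop is 40 mm high above the plate. Above it hangs the suction head, over x = +70 to +160 mm, its lowest point 101 mm and its top 165 mm above the worktop
- tub: the closed tub on the station: white with grey lid, 160 mm long (its x) x 110 mm wide (lid 113 mm) x 70 mm high, and a 5 mm valve on the lid; 0.3 to 0.65 kg. Origin: centre of its underside, 12 mm above the worktop; x points to the back stop. It starts 50 to 90 mm short of the stop; home, its origin is at x = +40 mm in the station's frame. The rails leave 3 mm play a side
- tub_front (a point): centre of the tub's flat upright front face (the face towards the robot, that is pushed), 35 mm above the tub's underside; axes as the tub's
- pump: pump unit, fixed, left or right of the station: white housing 200 (x) x 120 (y) x 90 mm high, a round gauge 12 mm high on top at x = +72, y = -30 mm. Origin: centre of its underside; x is the lever's sliding direction, z up. The slot runs along x in the middle of the top, with three side notches: rest (x = -50 mm), first notch (-10 mm), second stop (+30 mm)
- lever_grip (a point): centre of the lever's black cross-bar, 22 mm in diameter and 44 mm long along the pump's y, 140 mm above the worktop (50 mm above the pump's top), on a 10 mm steel stem. It moves with the lever; axes as the pump's
- lever (a joint): travel of the lever in m along the pump's +x (away from the robot): 0 to 0.003 at the start (rest), 0.040 in the first notch, 0.080 at the second stop (hard end). Sprung detents: it resists with up to about 10 N, most at about 0.010 and 0.050, until it is over the humps at 0.020 and 0.060, then it snaps towards the next notch. It stays in a notch when left
- bowl: dark stone-like serving bowl with two side lugs, 170 mm across, 55 mm high; origin at the centre of its underside. Bystander; it stands on the other side of the vacuum station from the pump unit
- spare_tub: a second lidded tub like the task's tub, standing on the worktop far out to the side, not on the station; origin at the centre of its underside. Bystander
- pan: open steel gastronorm pan 260 x 160 x 65 mm; origin at the centre of its underside. Bystander
- jar: amber jar with a dark lid, 52 mm across, 95 mm high, behind the station; origin at the centre of its underside. Bystander
- dish: small white ceramic bowl 84 mm across, 35 mm high, behind the station; origin at the centre of its underside. Bystander
- spoon: wooden spoon lying between the robot and the pump or bowl, less than 40 mm high; origin on its underside. Bystander
- brush: wooden-handled brush lying between the robot and the pump or bowl, less than 40 mm high; origin on its underside. Bystander
Things that resemble listed ones, but are neither listed nor needed, are in the scene too. What is shaped like the tub but orange or red is not meant.

How it is judged:
On the way, in this order (a step that is already met when the one before it is completed fails the run):
1. the tub is home against the back stop, the lever not yet moved (x of tub in the frame of station above 0.034 m and z of tub in the frame of station below 0.018 m and angle between tub's own z axis and vertical below 0.08 rad and linear speed of tub below 0.02 m/s and value of joint lever below 0.012 m), for 0.2 s.
2. the lever is at the second stop (value of joint lever above 0.072 m), for 0.2 s.
At the end, for the whole second after the job is handed in: The tub lies flat on the station within 6 mm of the back stop, and the lever stands within 8 mm of its second stop, both at rest (x of tub in the frame of station above 0.034 m and z of tub in the frame of station below 0.018 m and angle between tub's own z axis and vertical below 0.08 rad and value of joint lever above 0.072 m and velocity of joint lever below 0.01 m/s and linear speed of tub below 0.01 m/s); the robot touches nothing.
It fails at once if the tub was lifted or tipped (z of tub in the frame of station above 0.022 m or angle between tub's own z axis and vertical above 0.15 rad).
It fails at once if the lever was moved before the tub was home (value of joint lever above 0.015 m and x of tub in the frame of station below 0.03 m).
It fails at once if a bystander was displaced by more than 15 mm (distance of any of bowl, spare_tub, pan, jar, dish, spoon, brush from where it was at the start of the episode above 0.015 m).
It also fails if it takes over 51 s, if anything falls off the work surface, if the arm or the gripper's body presses on something with over 40 N, if the wrist force passes 120 N, or if a joint passes its speed limit or range.

### The arm

A 6-joint arm with a two-finger parallel gripper is mounted at the origin on the work surface. World frame = base frame: x ahead of the robot, y to its left, z up, the work surface at z = 0. Lengths are in m, angles in rad, forces in N, time in s.
With the tool pointing down it reaches from about 0.35 to 0.8 m from the base axis. Payload 7.3 kg.
Tool frame: the origin (TCP) lies at the centre of the arm's flange, where the gripper is bolted on; the fingertips stand 173 mm ahead of it and the grasp point (between the pads) lies 155 mm ahead of it; x points along the fingers, z is the direction in which the jaws open and shut, and the axes are right-handed (so a half turn about x gives the same grasp; the last joint's range is limited). The gripper opens to 85 mm and grips with 20 to 120 N. Pads are 22 mm wide; open, the fingers measure 114 mm over their backs; the gripper's body (76 mm by 85 mm) begins 54 mm behind the grasp point. The pads swing forward as they close: fully open they stand 13 mm farther back than shut.
Start: joints at [-1.317, 0.342, 1.524, -0, 1.275, -0.146], TCP at [0.204, -0.484, 0.405] pointing down, gripper open.
Joint ranges: [-2.53, 2.53], [-0.77, 2.02], [0.04, 2.7], [-1, 4.14], [0.28, 2.66], [-3.11, 3.11]. Speed limits (rad/s): [2.57, 2.57, 3.14, 3.14, 3.14, 3.14].

### API

Orientations are given as [roll, pitch, yaw] about the fixed x, y, z axes, in that order (R = Rz(yaw) Ry(pitch) Rx(roll)).
In Python, from rig import readout, optics, manip gives the robot as it stands. The module is installed in compiled form; this text tells all that it offers.
- The arm moves only by the shell command python3 -m pendant 'ROWS' [FORCE]. ROWS is JSON, one flat list of numbers, 5 for each row, row after row: the opening, from -1 (shut) to 1 (fully open), then the shift along the tool's x, y, z in m, then the turn about the tool's x in rad. A call has 1 to 20 rows; each row is the pose to reach, as a shift and turn from the pose commanded when the call began, along the tool's axes at that moment; what a row does not reach only later rows make up. A row lasts 1/10 s, in which the tool goes at most 50 mm and 8.59 degrees, less where a joint would pass 70% of its speed; a pose out of reach is approached as far as the arm can. A call with a gripper value outside its range is refused whole. The fingers move at their own pace and stop on an object; FORCE is the grip in N (left out, the last holds). Time passes only in rows, so rows that repeat a pose let the fingers close. It gives the time, the measured TCP pose, the force and the opening at its end, in the units of the state.
- readout.sense(): the state, without advancing time (a new reading comes with each control period).
- optics.snapshot(name): name is "scene" or "top" or "wrist"; returns a dict with "color" (384x512x3 uint8, red, green, blue), "fx", "fy", "cx", "cy" (pixels), "eye" and "attitude" of the camera in the world. Camera axes: x right, y up, looking along -z (the intrinsics and any distortion apply to the point x, -y, -z); pixel columns grow to the right and rows downward; lengths in m; the calibration is good to about 2 mm. A picture is of the moment at which its call begins. There is no depth.
- manip.sign_off(): hands the job in, once; it reports no verdict.
The state is a dict: "clock": time; "joints": joint angles; "joint_velocities": joint speeds; "effort": joint torques, N m; "position": TCP position; "tcp_rot": TCP orientation; "contact_force": force on the tool from outside, world axes, zero at the start; "torque": the same for the moment, N m; "width": finger opening in m.
Only numpy, scipy, OpenCV 4.12 (cv2) and the standard library are available. Lean on these libraries where they do the work, as an engineer would, in place of code of your own. Each camera call takes 0.05 s, during which the arm holds its last target.

## Working session

There is one attempt and no reset: what is moved stays moved. The work goes in short steps, Python scripts to look and compute and a shell command to move; the robot and the scene stay as the last step left them, time stands still between calls to the robot, and variables do not carry over. Pictures are saved under pics/ and viewed, and the job is handed in when it is done.

```bash
mkdir -p pics
python3 - <<'E'
from rig import readout, optics
import cv2, numpy as np
for n in ["scene","top","wrist"]:
    s=optics.snapshot(n)
    cv2.imwrite(f"pics/{n}0.png",cv2.cvtColor(s["color"],cv2.COLOR_RGB2BGR))
    print(n,{k:(np.round(v,4).tolist()) for k,v in s.items() if k!="color"})
print(readout.sense())
E
```

```text
scene {'fx': 360.6316, 'fy': 360.6316, 'cx': 258.3468, 'cy': 190.0555, 'eye': [0.8857, -0.5747, 1.2705], 'attitude': [0.5303, -0.0016, 0.612]}
top {'fx': 370.3813, 'fy': 370.3813, 'cx': 250.3957, 'cy': 187.8346, 'eye': [0.2215, -0.0038, 1.5954], 'attitude': [0.1711, 0.0032, -1.5873]}
wrist {'fx': 300.8582, 'fy': 300.8582, 'cx': 252.3965, 'cy': 187.3669, 'eye': [0.2718, -0.4547, 0.3726], 'attitude': [-0.2934, 0.0023, -1.1709]}
{'clock': 0.15, 'joints': array([-1.31697086e+00,  3.42568713e-01,  1.52478200e+00, -2.59465654e-05,
        1.27541197e+00, -1.46015395e-01]), 'joint_velocities': array([ 8.38655453e-08, -1.60325635e-03, -3.13976069e-03, -3.71077650e-04,
       -1.71823767e-03,  1.44843101e-03]), 'effort': array([ 1.03639297e-03, -4.33908427e+01, -2.46147037e+01, -1.46507455e-04,
        5.77427913e-03, -1.03917344e-05]), 'position': array([ 0.20435297, -0.48349087,  0.40418781]), 'tcp_rot': array([3.01678213, 1.56962604, 1.84583424]), 'contact_force': array([-1.22952195, -0.28508476,  0.34086777]), 'torque': array([-0.02643935, -0.05751581,  0.03156432]), 'width': 0.08530314916046018}
```

View pics/scene0.png

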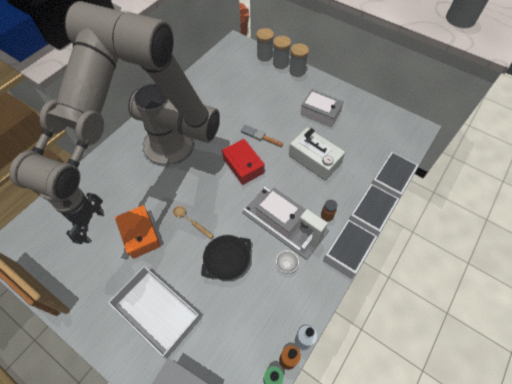

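View pics/top0.png

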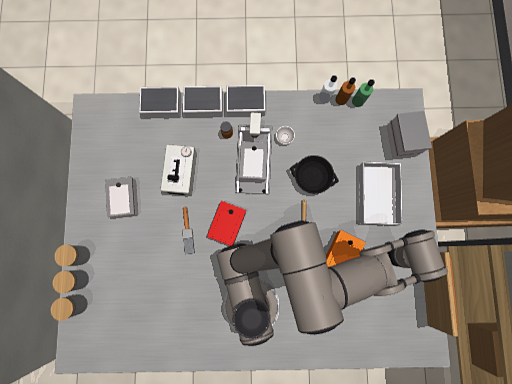

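View pics/wrist0.png

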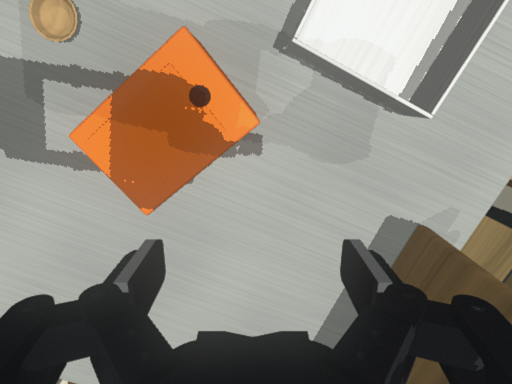

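Run:
```python
import cv2,numpy as np
a=cv2.imread("pics/top0.png")[105:260,150:290]
cv2.imwrite("pics/topc.png",cv2.resize(a,None,fx=3.8,fy=3.8,interpolation=cv2.INTER_CUBIC))
b=cv2.imread("pics/scene0.png")[110:260,220:360]
cv2.imwrite("pics/scenec.png",cv2.resize(b,None,fx=4,fy=4,interpolation=cv2.INTER_CUBIC)[:600])
```

```text
(no output)
```

View pics/topc.png

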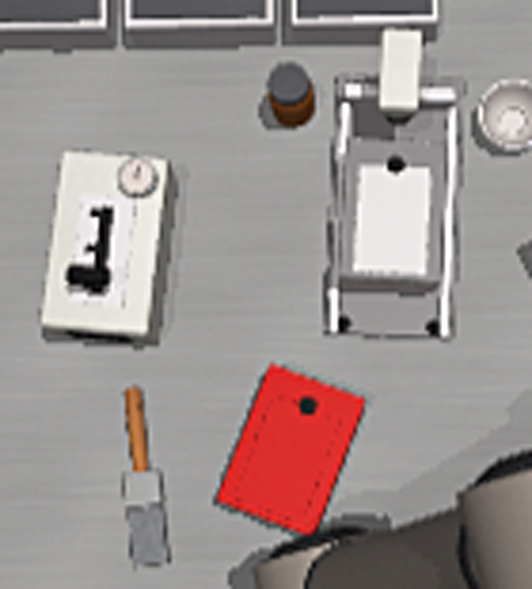

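View pics/scenec.png

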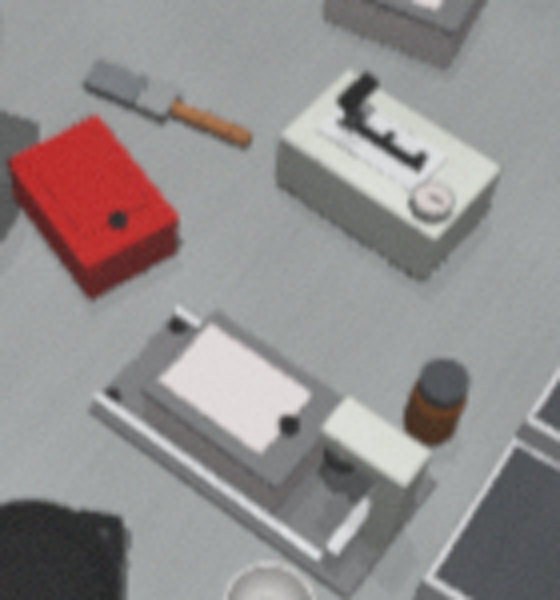

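```bash
cat > h.py <<'E'
import numpy as np,cv2
from scipy.spatial.transform import Rotation as Ro
from rig import readout, optics
def ray(s,u,v,z):
    R=Ro.from_euler('xyz',s["attitude"]).as_matrix()
    d=R@np.array([(u-s["cx"])/s["fx"],-(v-s["cy"])/s["fy"],-1.])
    e=np.array(s["eye"]); return e+d*(z-e[2])/d[2]
def proj(s,p):
    R=Ro.from_euler('xyz',s["attitude"]).as_matrix()
    c=R.T@(np.array(p)-s["eye"]); return np.array([s["cx"]+s["fx"]*c[0]/-c[2],s["cy"]-s["fy"]*c[1]/-c[2]])
E
python3 - <<'E'
from h import *
t=optics.snapshot("top");s=optics.snapshot("scene")
T=lambda x,y,z:np.round(ray(t,150+x/3.8,105+y/3.8,z),3)
S=lambda x,y,z:np.round(ray(s,220+x/4,110+y/4,z),3)
print("plate front",T(325,336,.012),T(452,338,.012),S(92,400,.024),S(178,308,.024))
print("lid corners top",T(338,275,.082),T(440,285,.082)," scene",S(145,385,.082),S(215,312,.082),S(285,485,.082))
print("valve",T(396,164,.087),S(289,426,.087))
print("pump top corners",T(43,330,.09),T(148,335,.09),T(63,150,.09),T(168,158,.09))
print("scene",S(280,135,.09),S(435,235,.09),S(498,165,.09),S(352,72,.09))
print("gauge",T(138,176,.102),S(433,200,.102))
print("bar",T(88,278,.14),S(358,93,.14))
E
```

```text
plate front [0.472 0.061 0.012] [ 0.467 -0.083  0.012] [ 0.47  -0.083  0.024] [0.48  0.051 0.024]
lid corners top [0.528 0.044 0.082] [ 0.515 -0.068  0.082]  scene [ 0.521 -0.065  0.082] [0.53  0.038 0.082] [ 0.682 -0.075  0.082]
valve [ 0.651 -0.022  0.087] [ 0.654 -0.026  0.087]
pump top corners [0.471 0.364 0.09 ] [0.464 0.25  0.09 ] [0.673 0.347 0.09 ] [0.662 0.23  0.09 ]
scene [0.469 0.248 0.09 ] [0.66  0.232 0.09 ] [0.671 0.343 0.09 ] [0.487 0.362 0.09 ]
gauge [0.639 0.261 0.102] [0.641 0.259 0.102]
bar [0.518 0.306 0.14 ] [0.523 0.303 0.14 ]
```

```bash
cat >> h.py <<'E'
def plan(target,jaw):
    """target TCP world, jaw = world yaw wanted of tool z (mod pi); prints shift in tool axes + turn about x"""
    st=readout.sense();R=Ro.from_euler('xyz',st["tcp_rot"]).as_matrix()
    d=R.T@(np.array(target)-st["position"])
    zl=R.T@np.array([np.cos(jaw),np.sin(jaw),0]); 
    a=np.arctan2(-zl[1],zl[2]); a=(a+np.pi/2)%np.pi-np.pi/2
    print("R cols",np.round(R,3).tolist(),"shift",np.round(d,4),"turn",round(a,4),"j6",st["joints"][5])
E
python3 - <<'E'
from h import *
plan([.45,-.01,.40],np.pi/2-.06)
print(ray(optics.snapshot("top"),150+270/3.8,105+365/3.8,.075),ray(optics.snapshot("top"),150+365/3.8,105+400/3.8,.075))
E
```

```text
R cols [[-0.0, 0.921, 0.389], [0.001, 0.389, -0.921], [-1.0, 0.0, -0.001]] shift [ 0.0047  0.4106 -0.3406] turn 0.4598 j6 -0.14601962950201583
[0.43084391 0.1190905  0.075     ] [0.39079616 0.01611988 0.075     ]
```

```bash
python3 -m pendant '[0,0,0.03,-0.025,0.03, 0,0,0.06,-0.05,0.07, 0,0,0.09,-0.075,0.1, 0,0,0.12,-0.1,0.13, 0,0,0.15,-0.125,0.17, 0,0,0.18,-0.15,0.2, 0,0,0.21,-0.175,0.23, 0,0,0.24,-0.2,0.26, 0,0,0.27,-0.225,0.3, 0,0,0.3,-0.25,0.34, 0,0,0.33,-0.275,0.38, 0,0,0.36,-0.3,0.42, 0,0,0.38,-0.32,0.44, 0,0,0.4,-0.33,0.46, 0,0,0.41,-0.34,0.46, 0,0,0.41,-0.34,0.46]'
python3 - <<'E'
from h import *
s=optics.snapshot("wrist");cv2.imwrite("pics/w1.png",cv2.cvtColor(s["color"],cv2.COLOR_RGB2BGR))
print(readout.sense())
for n in("scene","top"):
  cv2.imwrite(f"pics/{n}1.png",cv2.cvtColor(optics.snapshot(n)["color"],cv2.COLOR_RGB2BGR))
print(s["eye"],s["attitude"])
E
```

```text
clock: 1.95
position: [0.4501, -0.0096, 0.4046]
tcp_rot: [2.952, 1.571, 1.324]
contact_force: [0.2, 0.6, 0.4]
width: 0.0427
{'clock': 2.0, 'joints': array([-1.93578980e-01,  2.04416080e-01,  1.71655487e+00, -3.01570424e-04,
        1.22089648e+00,  1.43568468e+00]), 'joint_velocities': array([-0.02889909, -0.00735948,  0.01171633, -0.00633746,  0.00248648,
       -0.00853081]), 'effort': array([ 8.24540835e-01, -3.51469767e+01, -2.42737395e+01,  1.20606325e-01,
       -2.87686056e-02,  1.40741025e-01]), 'position': array([ 0.44973769, -0.01035006,  0.40455645]), 'tcp_rot': array([-0.9053098 ,  1.57040168, -2.53447004]), 'contact_force': array([-0.28059681,  0.65887083, -0.53692119]), 'torque': array([-0.00347703,  0.00262759,  0.01229719]), 'width': 0.04288662872525549}
[ 0.52329557 -0.01369045  0.37309918] [-2.93937173e-01  9.61176992e-04 -1.62842371e+00]
```

View pics/w1.png

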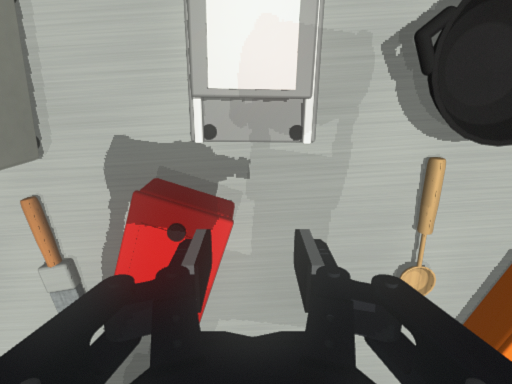

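Run:
```python
from h import *
s=optics.snapshot("wrist");P=lambda u,v,z:print((u,v,z),np.round(ray(s,u,v,z),4))
P(194,143,.012);P(313,143,.012)
P(190,97,.082);P(313,97,.082)
P(208,89,.082);P(297,89,.082);P(208,5,.082);P(300,5,.082)
P(186,0,.024);P(194,97,.024);P(322,0,.024);P(310,97,.024)
b=cv2.imread("pics/w1.png")[0:150,170:340];cv2.imwrite("pics/w1c.png",cv2.resize(b,None,fx=4,fy=4,interpolation=cv2.INTER_CUBIC))
```

```text
(194, 143, 0.012) [0.4731 0.0578 0.012 ]
(313, 143, 0.012) [ 0.4646 -0.0848  0.012 ]
(190, 97, 0.082) [0.5254 0.0423 0.082 ]
(313, 97, 0.082) [ 0.5185 -0.0714  0.082 ]
(208, 89, 0.082) [0.5314 0.025  0.082 ]
(297, 89, 0.082) [ 0.5265 -0.0568  0.082 ]
(208, 5, 0.082) [0.5993 0.018  0.082 ]
(300, 5, 0.082) [ 0.5946 -0.0605  0.082 ]
(186, 0, 0.024) [0.6204 0.0466 0.024 ]
(194, 97, 0.024) [0.5257 0.0494 0.024 ]
(322, 0, 0.024) [ 0.6121 -0.0919  0.024 ]
(310, 97, 0.024) [ 0.5179 -0.0792  0.024 ]
```

View pics/w1c.png

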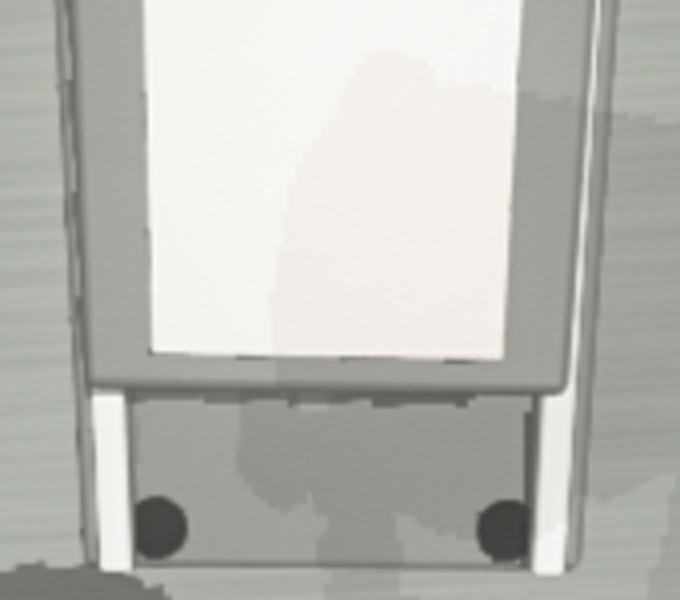

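Run:
```python
from h import *
plan([.487,-.0145,.205],np.pi/2-.06)
```

```text
R cols [[-0.0, 0.998, -0.061], [-0.0, -0.061, -0.998], [-1.0, -0.0, 0.0]] shift [0.1997 0.0377 0.0008] turn -0.0008 j6 1.4357554609754777
```

```bash
python3 -m pendant '[0,0.02,0.01,0.001,0, 0,0.05,0.02,0.001,0, 0,0.08,0.03,0.001,0, 0,0.11,0.037,0.001,0, 0,0.14,0.037,0.001,0, 0,0.17,0.037,0.001,0, 0,0.19,0.037,0.001,0, 0,0.2,0.037,0.001,0, 0,0.2,0.037,0.001,0]'
python3 - <<'E'
from h import *
s=optics.snapshot("wrist");cv2.imwrite("pics/w2.png",cv2.cvtColor(s["color"],cv2.COLOR_RGB2BGR))
E
```

```text
clock: 3.05
position: [0.4862, -0.0146, 0.2039]
tcp_rot: [-1.636, 1.569, 3.016]
contact_force: [-0.2, 0.0, 0.6]
width: 0.0428
```

View pics/w2.png

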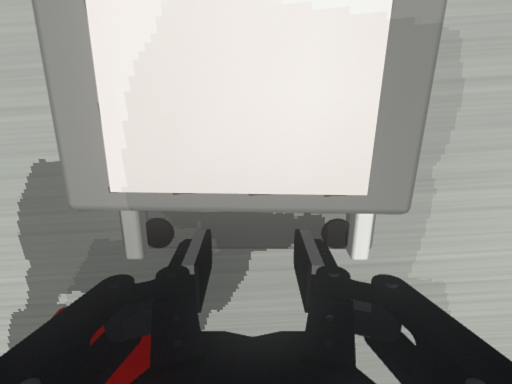

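```bash
python3 -m pendant '[0,0,0.006,-0.002,0, 0,0,0.012,-0.004,0, 0,0,0.018,-0.004,0, 0,0,0.023,-0.004,0, 0,0,0.028,-0.004,0, 0,0,0.033,-0.004,0, 0,0,0.038,-0.004,0, 0,0,0.043,-0.004,0, 0,0,0.048,-0.004,0, 0,0,0.053,-0.004,0, 0,0,0.058,-0.004,0, 0,0,0.062,-0.004,0, 0,0,0.066,-0.004,0, 0,0,0.068,-0.004,0]'
python3 - <<'E'
from h import *
s=optics.snapshot("wrist");cv2.imwrite("pics/w3.png",cv2.cvtColor(s["color"],cv2.COLOR_RGB2BGR))
s=optics.snapshot("scene");cv2.imwrite("pics/s3.png",cv2.resize(cv2.cvtColor(s["color"],cv2.COLOR_RGB2BGR)[150:270,210:350],None,fx=4,fy=4))
E
```

```text
clock: 4.5
position: [0.5551, -0.0142, 0.2047]
tcp_rot: [1.187, 1.571, -0.444]
contact_force: [-2.5, -0.1, -0.5]
width: 0.0428
```

View pics/w3.png

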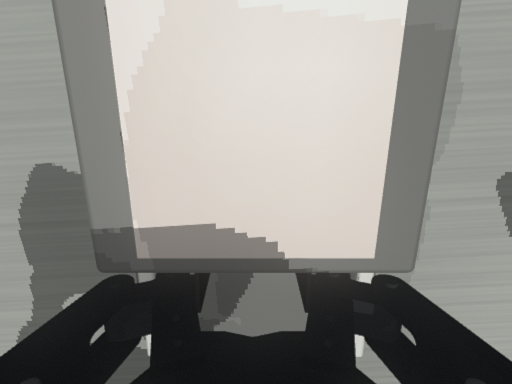

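View pics/s3.png

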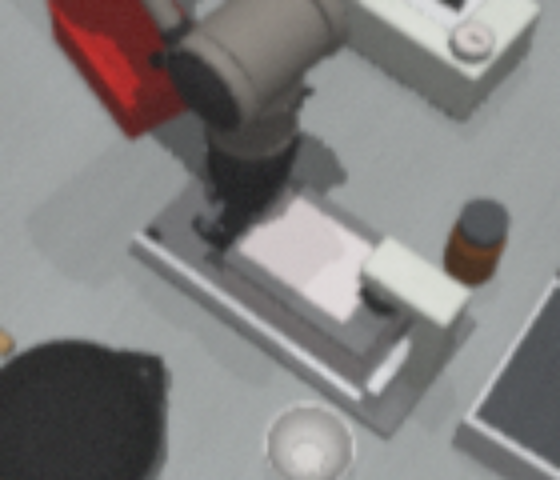

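```bash
python3 -m pendant '[0,0,0.002,0,0, 0,0,0.004,0,0, 0,0,0.006,0,0, 0,0,0.008,0,0, 0,0,0.009,0,0]'; python3 -m pendant '[0,0,0.0015,0,0, 0,0,0.003,0,0]'
```

```text
clock: 5.1
position: [0.5638, -0.0147, 0.2047]
tcp_rot: [0.726, 1.571, -0.905]
contact_force: [-3.6, 0.5, 1.5]
width: 0.0424
clock: 5.3
position: [0.5668, -0.0149, 0.2047]
tcp_rot: [-0.121, 1.571, -1.752]
contact_force: [-3.1, 0.1, 1.3]
width: 0.0425
```

```bash
python3 -m pendant '[0,0,0.001,0,0, 0,0,0.002,0,0]'; python3 -m pendant '[0,0,0.001,0,0, 0,0,0.002,0,0]'
```

```text
clock: 5.5
position: [0.5683, -0.015, 0.2045]
tcp_rot: [-1.586, 1.569, 3.066]
contact_force: [-8.0, 0.5, 3.2]
width: 0.0429
clock: 5.7
position: [0.569, -0.0148, 0.204]
tcp_rot: [-1.647, 1.564, 3.005]
contact_force: [-14.9, 0.6, 7.4]
width: 0.0426
```

```bash
python3 -m pendant '[0,0,0.001,0,0, 0,0,0.002,0,0]'
```

```text
clock: 5.9
position: [0.5697, -0.0147, 0.2035]
tcp_rot: [-1.659, 1.559, 2.993]
contact_force: [-20.2, 1.8, 9.9]
width: 0.0429
```

```bash
python3 -m pendant '[0,0,0,0,0, 0,0,-0.004,0,0, 0,0,-0.01,0,0, 0,0,-0.02,0,0, 0,0,-0.03,0,0, 0,0,-0.04,0,0, 0,-0.03,-0.045,0,0, 0,-0.07,-0.045,0,0, 0,-0.11,-0.045,0,0, 0,-0.15,-0.045,0,0, 0,-0.19,-0.045,0,0, 0,-0.2,-0.045,0,0]'
python3 - <<'E'
from h import *
s=optics.snapshot("wrist");cv2.imwrite("pics/w4.png",cv2.cvtColor(s["color"],cv2.COLOR_RGB2BGR))
print(s["eye"],s["attitude"])
t=optics.snapshot("scene");cv2.imwrite("pics/s4.png",cv2.resize(cv2.cvtColor(t["color"],cv2.COLOR_RGB2BGR)[110:260,220:360],None,fx=4,fy=4))
E
```

```text
clock: 7.1
position: [0.5277, -0.0125, 0.4095]
tcp_rot: [1.449, 1.562, -0.182]
contact_force: [0.0, 0.6, -0.5]
width: 0.0424
[ 0.60113    -0.01688124  0.37860365] [-2.85360638e-01 -2.86855311e-04 -1.63078712e+00]
```

View pics/w4.png

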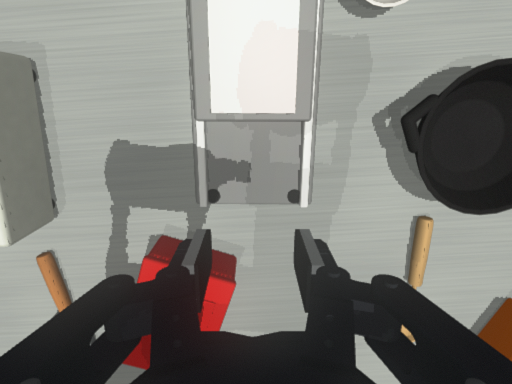

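View pics/s4.png

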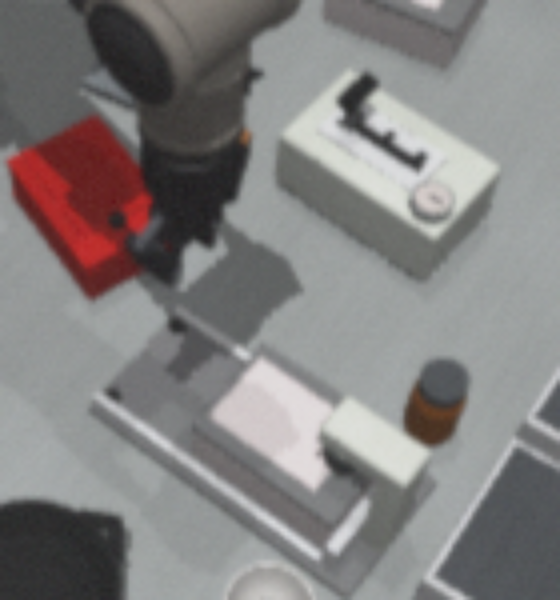

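Run:
```python
from h import *
s=optics.snapshot("wrist");P=lambda u,v,z:np.round(ray(s,u,v,z),4)
f=(P(196,205,.012)+P(309,205,.012))/2;l=(P(196,121,.082)+P(313,121,.082))/2
d=l-f;print(f,l,"lid front in station x",d[0]*np.cos(.06)-d[1]*np.sin(.06)-.15)
```

```text
[ 0.46905 -0.009    0.012  ] [ 0.57935 -0.0175   0.082  ] lid front in station x -0.03938878639007162
```

Run:
```python
from h import *
plan([.44,.31,.41],np.pi/2-.09)
```

```text
R cols [[0.0, 0.998, -0.06], [-0.0, -0.06, -0.998], [-1.0, 0.0, 0.0]] shift [-0.0056 -0.1065 -0.3166] turn 0.0297 j6 1.4620701180386755
```

```bash
python3 -m pendant '[-1,0,-0.015,-0.03,0, -1,0,-0.03,-0.07,0.01, -1,0,-0.045,-0.11,0.01, -1,0,-0.055,-0.15,0.02, -1,0,-0.07,-0.19,0.02, -1,0,-0.08,-0.23,0.03, -1,0,-0.09,-0.27,0.03, -1,0,-0.1,-0.3,0.03, -1,0,-0.106,-0.317,0.03, -1,0,-0.106,-0.317,0.03]'
python3 - <<'E'
from h import *
s=optics.snapshot("wrist");cv2.imwrite("pics/w5.png",cv2.cvtColor(s["color"],cv2.COLOR_RGB2BGR))
print(s["eye"],s["attitude"])
E
```

```text
clock: 8.25
position: [0.4398, 0.312, 0.402]
tcp_rot: [-1.109, 1.566, -2.767]
contact_force: [0.1, -0.2, 0.4]
width: -0.0001
[0.51274196 0.30570149 0.37024967] [-2.97942645e-01 -1.28602324e-03 -1.65764394e+00]
```

View pics/w5.png

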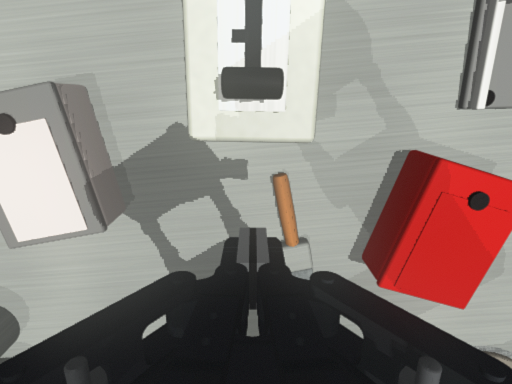

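Run:
```python
from h import *
s=optics.snapshot("wrist");P=lambda u,v,z:np.round(ray(s,u,v,z),4)
print("bar",P(252,83,.14),P(222,82,.14),P(284,83,.14))
print("top front",P(189,134,.09),P(315,135,.09),P(183,0,.09),P(325,0,.09))
plan([.475,.307,.288],np.pi/2-.09)
```

```text
bar [0.5217 0.3036 0.14  ] [0.5242 0.3251 0.14  ] [0.5196 0.2805 0.14  ]
top front [0.4842 0.3654 0.09  ] [0.473  0.2493 0.09  ] [0.5924 0.354  0.09  ] [0.5823 0.2381 0.09  ]
R cols [[-0.003, 0.996, -0.089], [-0.002, -0.089, -0.996], [-1.0, -0.003, 0.002]] shift [ 0.1147  0.0347 -0.0002] turn 0.0007 j6 2.1312504285925122
```

```bash
python3 -m pendant '[-1,0.02,0.01,0,0, -1,0.05,0.02,0,0, -1,0.08,0.03,0,0, -1,0.1,0.034,0,0, -1,0.114,0.034,0,0, -1,0.114,0.034,0,0, -1,0.114,0.034,0,0]'
python3 - <<'E'
from h import *
s=optics.snapshot("wrist");cv2.imwrite("pics/w6.png",cv2.cvtColor(s["color"],cv2.COLOR_RGB2BGR))
E
```

```text
clock: 9.05
position: [0.4752, 0.3063, 0.2905]
tcp_rot: [-0.792, 1.57, -2.454]
contact_force: [0.2, -0.4, 0.2]
width: 0.0001
```

View pics/w6.png

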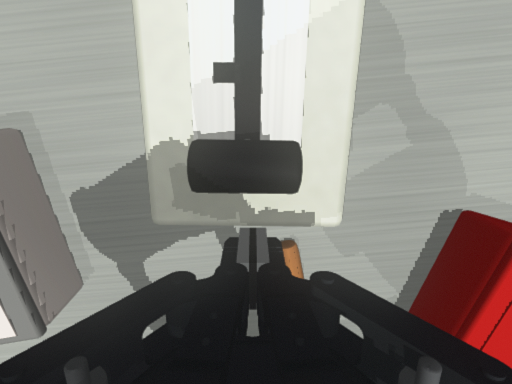

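```bash
python3 -m pendant '[-1,0,0.01,-0.003,0, -1,0,0.018,-0.003,0, -1,0,0.024,-0.003,0, -1,0,0.03,-0.003,0, -1,0,0.036,-0.003,0, -1,0,0.042,-0.003,0, -1,0,0.048,-0.003,0, -1,0,0.054,-0.003,0, -1,0,0.06,-0.003,0, -1,0,0.066,-0.003,0]'
python3 -m pendant '[-1,0,0.006,0,0, -1,0,0.012,0,0, -1,0,0.018,0,0, -1,0,0.022,0,0, -1,0,0.026,0,0, -1,0,0.03,0,0, -1,0,0.033,0,0]'
python3 - <<'E'
from h import *
s=optics.snapshot("wrist");cv2.imwrite("pics/w7.png",cv2.cvtColor(s["color"],cv2.COLOR_RGB2BGR))
E
```

```text
clock: 10.1
position: [0.5406, 0.3042, 0.2908]
tcp_rot: [-1.079, 1.569, -2.74]
contact_force: [-3.8, -1.0, 1.6]
width: -0.0002
clock: 10.8
position: [0.5736, 0.3011, 0.2906]
tcp_rot: [-1.017, 1.569, -2.678]
contact_force: [-2.6, -1.2, 1.8]
width: -0.0001
```

View pics/w7.png

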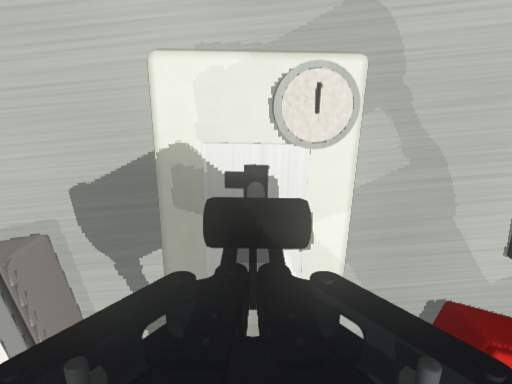

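```bash
python3 -m pendant '[-1,0,0.002,0,0, -1,0,0.004,0,0]'; python3 -m pendant '[-1,0,0.001,0,0, -1,0,0.002,0,0]'; python3 -m pendant '[-1,0,0.001,0,0, -1,0,0.002,0,0]'
```

```text
clock: 11.05
position: [0.578, 0.3008, 0.2905]
tcp_rot: [-0.598, 1.57, -2.259]
contact_force: [-3.4, -1.1, 1.5]
width: 0.0003
clock: 11.25
position: [0.5792, 0.3007, 0.2905]
tcp_rot: [-1.286, 1.568, -2.947]
contact_force: [-8.4, -0.5, 4.4]
width: -0.0003
clock: 11.45
position: [0.58, 0.3008, 0.2905]
tcp_rot: [-1.327, 1.564, -2.988]
contact_force: [-15.5, -1.0, 7.6]
width: -0.0004
```

```bash
python3 -m pendant '[-1,0,-0.002,0,0, -1,0,-0.006,0,0, -1,0,-0.015,0,0, -1,0,-0.03,0,0, -1,0,-0.045,0,0, -1,-0.02,-0.06,0,0, -1,-0.05,-0.08,0,0, -1,-0.09,-0.1,0,0, -1,-0.12,-0.1,0,0, -1,-0.12,-0.1,0,0]'
python3 - <<'E'
from h import *
s=optics.snapshot("wrist");cv2.imwrite("pics/w8.png",cv2.cvtColor(s["color"],cv2.COLOR_RGB2BGR))
t=optics.snapshot("scene");cv2.imwrite("pics/s8.png",cv2.resize(cv2.cvtColor(t["color"],cv2.COLOR_RGB2BGR)[60:360,110:360],None,fx=2,fy=2))
t=optics.snapshot("top");cv2.imwrite("pics/t8.png",cv2.cvtColor(t["color"],cv2.COLOR_RGB2BGR))
E
```

```text
clock: 12.45
position: [0.4818, 0.3101, 0.4159]
tcp_rot: [2.092, 1.56, 0.432]
contact_force: [1.1, -0.3, -0.1]
width: -0.0001
```

View pics/w8.png

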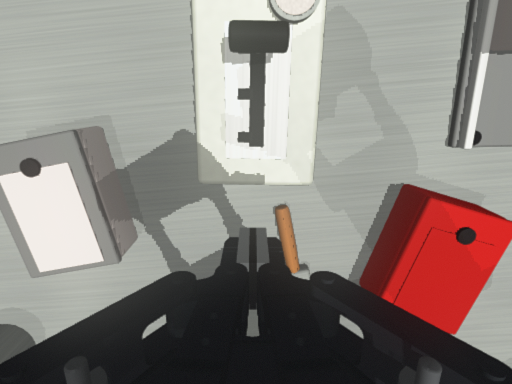

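View pics/s8.png

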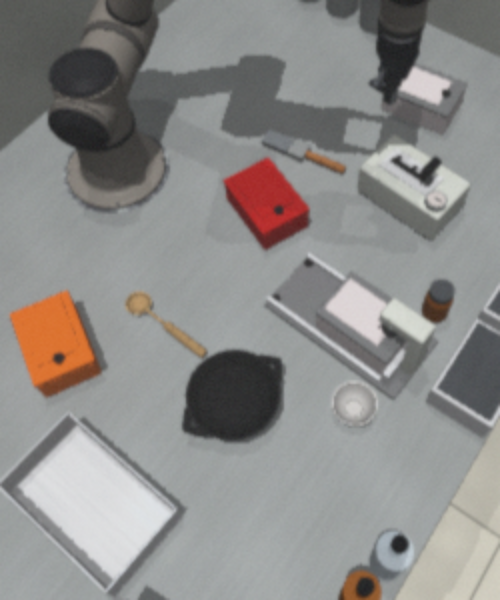

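View pics/t8.png

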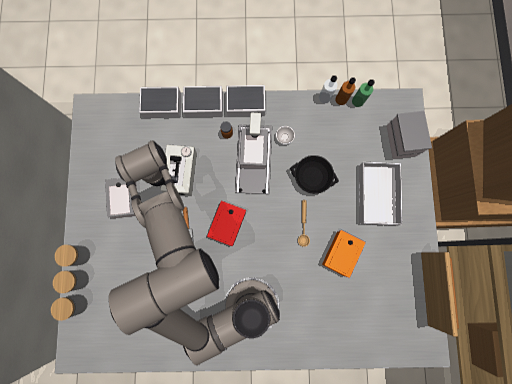

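Run:
```python
from h import *
s=optics.snapshot("wrist")
b=ray(s,259,36,.14);print(b,"travel",np.linalg.norm(b[:2]-[.5217,.3036]))
t=optics.snapshot("scene");print("valve",ray(t,0+110+390/2,60+327/2,.087))
print(readout.sense()["contact_force"])
from rig import manip
if np.linalg.norm(b[:2]-[.5217,.3036])>.074: manip.sign_off();print("done")
```

```text
[0.59554804 0.29459088 0.14      ] travel 0.07439554906080507
valve [ 0.70676216 -0.02334767  0.087     ]
[-0.06576865 -0.29879288 -0.66484383]
the job is handed in; nothing more can be done
done
```

The tub is home against the back stop and the lever is at its second stop. I handed the job in at about 12.6 s of the 51 s allowed.

- **Tub:** I pushed it about 56 mm along the rails with the half-open fingertips until the push force rose from 3 N to about 20 N. The wrist view then put the front edge of the tub's lid at x = −39 mm in the station's frame, against an expected −40 mm.
- **Lever:** With the fingers shut, I pushed the cross-bar past the first notch until it hit a hard end, with the force at about 15 N. The tool's travel from contact, using an estimated contact point, was about 80 mm. The image check after I let go gave only 74 mm, which just passes the 72 mm limit. I put the gap down to reading the bar's position by eye, since pixel error there is a few millimetres, and the picture shows the lever past the last visible notch.
- **Everything else:** By eye, the last pictures showed no bystander moved, though I did not measure them one by one. The spare tub and the brush were partly behind the arm. The arm was clear of everything, with under 1 N at the wrist.

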